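Swap the wrong platen in the tester's kit rack

ROBOT

A 6-joint arm with a two-finger parallel gripper is mounted at the origin on the work surface. World frame = base frame: x ahead of the robot, y to its left, z up, the work surface at z = 0. Lengths are in mm, angles in rad, forces in N, time in s.
With the tool pointing down it reaches from about 350 to 975 mm from the base axis. Payload 7.1 kg.
Tool frame: the origin (TCP) lies on the mounting face of the last link; the fingertips stand 182 mm ahead of it and the grasp point (between the pads) lies 163 mm ahead of it (ctrl.finger_overhang is the distance from the TCP to the fingertips, in mm); z points along the fingers, y is the direction in which the jaws open and shut (so a half turn about z gives the same grasp; the last joint's range is limited). The gripper opens to 88 mm and grips with 3 to 60 N. Pads are 20 mm wide; open, the fingers measure 115 mm over their backs; the gripper's body (75 mm by 178 mm) begins 61 mm behind the grasp point.
Start: joints at [1.177, 0.423, 1.63, -0, 1.089, -0.019], TCP at [228.772, 581.61, 404.675] pointing down, gripper open.
Joint ranges: [-3, 3], [-0.9, 2.11], [0.09, 2.58], [-1.31, 4.45], [0.11, 2.69], [-2.54, 2.54]. Speed limits (rad/s): [2.39, 2.39, 3.01, 3.14, 3.14, 3.14].

INTERFACE

Orientations are given as a rotation vector (axis times angle).
In Python, from workcell import ctrl, viewer, recognise gives the robot as it stands.
- The arm moves only by the shell command python3 -m handwheel 'ROWS'. ROWS is JSON, a list of rows, each an object of numbers: "gripper": the closure, from 0 (fully open) to 1 (shut); "tx", "ty", "tz": the shift along the tool's x, y, z in m; "rx", "ry", "rz": the turn, a rotation vector about the tool's x, y, z in degrees. In form: [{"gripper": .., "tx": .., "ty": .., "tz": .., "rx": .., "ry": .., "rz": ..}, ...]. A call has 1 to 8 rows; each row shifts and turns the commanded pose from where the row before left it, along the tool's axes as they then stand; what a row does not reach is not made up. A row lasts 1/8 s, in which the tool goes at most 62.5 mm and 10.7 degrees, less where a joint would pass 70% of its speed; a pose out of reach is approached as far as the arm can. A call with a gripper value outside its range is refused whole. The fingers move at their own pace and stop on an object; the grip force is fixed at half the most. Time passes only in rows, so rows that do not move let the fingers close. It gives the time, the measured TCP pose, the force and the opening at its end, in the units of the state.
- ctrl.get_obs(): the state, without advancing time (a new reading comes with each control period).
- viewer.get_image(name): name is "side" or "top" or "wrist"; returns a dict with "image" (480x640x3 uint8, red, green, blue), "range_z" (480x640 float32, mm along the optical axis (not along the pixel's ray), 0 where there is no reading), "vfov" (degrees; the focal length in pixels is half the picture's height over the tangent of half this angle, whatever the lens; pixels are square), "cx", "cy" (the principal point, pixels), "extrinsics" (4x4, takes a point from world to camera coordinates); the wrist camera has in their place "T_tool_cam" (4x4, takes a point from camera to tool coordinates, whose origin is the TCP and whose axes are the flange's). Camera axes: x right, y up, looking along -z (the intrinsics and any distortion apply to the point x, -y, -z); pixel columns grow to the right and rows downward; lengths in mm; the calibration is good to about 2 mm. A picture is of the moment at which its call begins: read the wrist's pose just before it.
- ctrl.close_job(): hands the job in, once; it reports no verdict.
Trained networks look in a picture, given as the dict that the camera call returned (one of the last four; its "shot" number tells which), for a name from the list of things; names that differ only in an ending like _2 or _b are one class to them, and where a whole thing is asked for, a point or a joint stands for the part that bears it (a point fixed in the world has none). Each returns a list of dicts, best first, with "p" (0 to 1); they miss things now and then, are a little off and sometimes report something else, mostly with a low value. They report only what shows in the picture. A call takes as long as a camera call. They do not tell look-alikes from the thing itself.
- recognise(picture, name): "xy" ([column, row] as shares, 0 to 1, of the picture: columns of its width, rows of its height, amid what is visible of it).
The state is a dict: "t": time; "qpos": joint angles; "qvel": joint speeds; "joint_torque": joint torques, N m; "ee_pos": TCP position; "orientation": TCP orientation; "ft_force": force on the tool from outside, world axes, zero at the start; "moment": the same for the moment, N m; "width": finger opening in mm.
Only numpy, scipy, OpenCV 4.12 (cv2) and the standard library are available. Lean on these libraries where they do the work, as an engineer would, in place of code of your own. Each camera call takes 0.05 s, during which the arm holds its last target.

TASK

The rack should hold four green test platens, but one of them is the wrong colour: slide that one out of its bay and set it down upright in the red quarantine tray. Then take the green platen from the stock tray, stand it on the rack's apron and slide it under the lips into the empty bay until it is fully home against the stop. Set the platens down rather than dropping them, and leave everything else where it is.

Things in the scene. Friction and masses are not known exactly. Their poses are not given: they have to be found in the camera images.
- rack: Aluminium kit rack fixed to the table: plate 160 x 232 mm, its top (the deck) 10 mm above the table. Origin: on the table; the plate runs from x = -90 to +70 mm, y = -116 to +116 mm. The +x half has four bays side by side along y, 56 mm apart, open only towards -x; the -x half is the flat open apron. Nothing on it is higher than 28.5 mm above the table.
- apron (a point): Middle of the flat open apron, on the deck (10 mm above the table): rack frame x = -46 mm, y = 0. The apron runs from x = -90 to +2 mm, the rack's full width; a platen standing on it anywhere at x = -46 mm is clear of the bays' lips.
- bay0 (a point): Deck point (10 mm above the table) where a platen's centre is when fully home in bay 0: rack x = +40 mm, y = -84 mm. Bay: channel 48 mm wide from x = 2 mm (rounded mouth) to a stop at 62.5 mm; lips 14.5 to 18.5 mm above the deck overhang it 6 mm from each side, with a 36 mm slot between for the stem: platens only slide in and out along x, they cannot be lifted out.
- bay1 (a point): Deck point (10 mm above the table) where a platen's centre is when fully home in bay 1: rack x = +40 mm, y = -28 mm. Bay: channel 48 mm wide from x = 2 mm (rounded mouth) to a stop at 62.5 mm; lips 14.5 to 18.5 mm above the deck overhang it 6 mm from each side, with a 36 mm slot between for the stem: platens only slide in and out along x, they cannot be lifted out.
- bay2 (a point): Deck point (10 mm above the table) where a platen's centre is when fully home in bay 2: rack x = +40 mm, y = +28 mm. Bay: channel 48 mm wide from x = 2 mm (rounded mouth) to a stop at 62.5 mm; lips 14.5 to 18.5 mm above the deck overhang it 6 mm from each side, with a 36 mm slot between for the stem: platens only slide in and out along x, they cannot be lifted out.
- bay3 (a point): Deck point (10 mm above the table) where a platen's centre is when fully home in bay 3: rack x = +40 mm, y = +84 mm. Bay: channel 48 mm wide from x = 2 mm (rounded mouth) to a stop at 62.5 mm; lips 14.5 to 18.5 mm above the deck overhang it 6 mm from each side, with a 36 mm slot between for the stem: platens only slide in and out along x, they cannot be lifted out.
- green_a: Correct platen, in one of the rack's bays: green disc 44 mm across, 12 mm thick, with its upright 16 mm thick, 36 mm tall steel stem (coloured band near its top; whole height 48 mm, 0.09 kg). Origin: centre of its underside, z up the stem; round, so yaw means nothing.
- green_b: Correct platen, in one of the rack's bays: green disc 44 mm across, 12 mm thick, with its upright 16 mm thick, 36 mm tall steel stem (coloured band near its top; whole height 48 mm, 0.09 kg). Origin: centre of its underside, z up the stem; round, so yaw means nothing.
- green_c: Correct platen, in one of the rack's bays: green disc 44 mm across, 12 mm thick, with its upright 16 mm thick, 36 mm tall steel stem (coloured band near its top; whole height 48 mm, 0.09 kg). Origin: centre of its underside, z up the stem; round, so yaw means nothing.
- wrong_orange: The wrong platen, in one of the rack's bays: the same shape but orange: disc 44 mm across, 12 mm thick, with its upright 16 mm thick, 36 mm tall steel stem (coloured band near its top; whole height 48 mm, 0.09 kg). Origin: centre of its underside, z up the stem; round, so yaw means nothing.
- spare_green: Correct spare, in one compartment of the stock tray: green disc 44 mm across, 12 mm thick, with its upright 16 mm thick, 36 mm tall steel stem (coloured band near its top; whole height 48 mm, 0.09 kg). Origin: centre of its underside, z up the stem; round, so yaw means nothing.
- spare_blue: Another stock platen, blue, not of this kit; same shape and size.
- spare_white: Another stock platen, white, not of this kit; same shape and size.
- stock_tray: Clear fixed stock tray 210 mm (x) x 76 mm (y), 17 mm high, walls and floor 5 mm, three compartments in a row along its x, centres 68 mm apart, one platen in each. Origin: centre of its underside.
- hold_tray: Red fixed quarantine tray 110 x 110 mm, 17 mm high, walls and floor 5 mm, empty. Origin: centre of its underside.
- bottle: White bottle, 64 mm across, 170 mm tall, standing at one side. Bystander. Origin: centre of its underside.
- jar: Amber jar with white cap, 56 mm across, 65 mm tall. Bystander. Origin: centre of its underside.
- tape_roll: Clear ring of tape lying flat, 90 mm across, 24 mm high. Bystander. Origin: centre of its underside.
- driver: Screwdriver lying on the table at one side. Bystander. Origin: centre of its underside.
Not all that is in view belongs to the job. Leave any pink look-alike of the green_a alone.

How it is judged (in metres and radians):
At the end, for the whole second after the job is handed in: Four green platens upright (0.1 rad) in the four bays, each centre within 6 mm of a home point; the orange one upright on the floor of the red tray, centre within 32 mm of the tray's centre along each side, underside under 10 mm above the tray's underside; both moved platens at rest ((horizontal distance between green_a and bay0 below 0.006 m or horizontal distance between green_a and bay1 below 0.006 m or horizontal distance between green_a and bay2 below 0.006 m or horizontal distance between green_a and bay3 below 0.006 m) and (horizontal distance between green_b and bay0 below 0.006 m or horizontal distance between green_b and bay1 below 0.006 m or horizontal distance between green_b and bay2 below 0.006 m or horizontal distance between green_b and bay3 below 0.006 m) and (horizontal distance between green_c and bay0 below 0.006 m or horizontal distance between green_c and bay1 below 0.006 m or horizontal distance between green_c and bay2 below 0.006 m or horizontal distance between green_c and bay3 below 0.006 m) and (horizontal distance between spare_green and bay0 below 0.006 m or horizontal distance between spare_green and bay1 below 0.006 m or horizontal distance between spare_green and bay2 below 0.006 m or horizontal distance between spare_green and bay3 below 0.006 m) and angle between each of green_a, green_b, green_c, spare_green, wrong_orange's own z axis and vertical below 0.1 rad and x of wrong_orange in the frame of hold_tray between -0.032 and 0.032 m and y of wrong_orange in the frame of hold_tray between -0.032 and 0.032 m and z of wrong_orange in the frame of hold_tray below 0.01 m and linear speed of each of spare_green, wrong_orange below 0.02 m/s); the robot touches nothing.
It fails at once if the wrong orange is let go of in the air, over about 30 mm above where it should be set down (height (world z) of wrong_orange above 0.042 m and contact force between wrong_orange and anything else below 0.001 N).
It fails at once if the spare green is let go of in the air, over about 30 mm above where it should be set down (height (world z) of spare_green above 0.042 m and contact force between spare_green and anything else below 0.001 N).
It fails at once if a green platen is taken out of its bay (distance of any of green_a, green_b, green_c from where it was at the start of the episode above 0.03 m).
It fails at once if the blue or white stock platen is moved from its compartment or knocked over (distance of any of spare_blue, spare_white from where it was at the start of the episode above 0.03 m or angle between any of spare_blue, spare_white's own z axis and vertical above 0.4 rad).
It fails at once if the bottle, jar, tape roll or screwdriver is moved by more than 30 mm (distance of any of bottle, jar, tape_roll, driver from where it was at the start of the episode above 0.03 m).
It also fails if it takes over 56 s, if anything falls off the work surface, if the arm or the gripper's body presses on something with over 40 N, if the wrist force passes 120 N, or if a joint passes its speed limit or range.

## Working session

There is one attempt and no reset: what is moved stays moved. The work goes in short steps, Python scripts to look and compute and a shell command to move; the robot and the scene stay as the last step left them, time stands still between calls to the robot, and variables do not carry over. Pictures are saved under pics/ and viewed, and the job is handed in when it is done.

```bash
mkdir -p pics; ls
cat > h.py <<'E'
import numpy as np, cv2, math
from workcell import ctrl, viewer, recognise
from scipy.spatial.transform import Rotation as R
def K(p):
    f=240/math.tan(math.radians(p["vfov"])/2); return f,p["cx"],p["cy"]
def save(p,n): cv2.imwrite(f"pics/{n}.png",cv2.cvtColor(p["image"],cv2.COLOR_RGB2BGR))
def T_cw(p,o=None):
    if "extrinsics" in p: return np.linalg.inv(np.array(p["extrinsics"]))
    T=np.eye(4);T[:3,:3]=R.from_rotvec(o["orientation"]).as_matrix();T[:3,3]=o["ee_pos"]
    return T@np.array(p["T_tool_cam"])
def onplane(p,u,v,z,o=None):
    f,cx,cy=K(p);T=T_cw(p,o)
    d=T[:3,:3]@np.array([(u-cx)/f,-(v-cy)/f,-1]);c=T[:3,3]
    return c+d*(z-c[2])/d[2]
def cloud(p,o=None):
    f,cx,cy=K(p);T=T_cw(p,o);z=p["range_z"]
    v,u=np.mgrid[:480,:640]
    P=np.stack([(u-cx)/f*z,-(v-cy)/f*z,-z],-1)
    W=P@T[:3,:3].T+T[:3,3]; W[z==0]=np.nan
    return W
E
python3 - <<'E'
from h import *
o=ctrl.get_obs();print(o)
for n in("top","side","wrist"):
    p=viewer.get_image(n);save(p,n+"0");print(n,p["vfov"],p["cx"],p["cy"],[k for k in p if k not in("image","range_z")],p.get("dist"))
    print(T_cw(p,o).round(3))
    for nm in("rack","wrong_orange","spare_green","hold_tray","stock_tray","bottle","jar"):
        print(nm,[(round(r["xy"][0]*640),round(r["xy"][1]*480),round(r["p"],2)) for r in recognise(p,nm)][:6])
E
```

```text
pics
{'t': 0.0, 'qpos': array([ 1.17700834e+00,  4.23827791e-01,  1.63067613e+00, -1.35069666e-05,
        1.08861869e+00, -1.89886803e-02]), 'qvel': array([ 0.0022348 , -0.00050154, -0.00093387, -0.00023142,  0.00100142,
        0.00026185]), 'joint_torque': array([ 1.34336118e-03, -5.44638097e+01, -2.73667198e+01,  6.45095645e-02,
        2.27883953e-02, -1.64749131e-04]), 'ee_pos': array([228.66803494, 581.36836472, 403.91508998]), 'orientation': array([-5.85227430e-01, -3.08629412e+00,  2.35588312e-03]), 'ft_force': array([-0.4720389 , -0.64474327,  0.5702717 ]), 'moment': array([ 0.00449887, -0.02321556, -0.04590808]), 'width': 87.7890338067454}
top 55.960197316908285 314.0886625976388 238.74602644179916 ['vfov', 'cx', 'cy', 'extrinsics', 'shot'] None
[[-2.400000e-02  9.890000e-01 -1.450000e-01  3.474880e+02]
 [-1.000000e+00 -2.600000e-02 -1.000000e-02 -3.586800e+01]
 [-1.400000e-02  1.450000e-01  9.890000e-01  1.273402e+03]
 [ 0.000000e+00  0.000000e+00  0.000000e+00  1.000000e+00]]
rack [(314, 237, 0.85)]
wrong_orange [(342, 215, 0.51)]
spare_green [(408, 259, 0.65)]
hold_tray
[... 472 characters left out ...]
g_orange [(344, 272, 0.49)]
spare_green [(313, 328, 0.62), (316, 263, 0.26)]
hold_tray [(284, 204, 0.69), (342, 323, 0.61)]
stock_tray [(302, 337, 0.7)]
bottle [(219, 165, 0.71), (287, 205, 0.56), (388, 398, 0.17)]
jar [(388, 398, 0.63), (335, 244, 0.19)]
wrist 60.274010161982325 313.5873304868057 233.8158810683086 ['vfov', 'cx', 'cy', 'T_tool_cam', 'shot'] None
[[ 3.66000e-01 -8.87000e-01 -2.82000e-01  1.50281e+02]
 [ 9.31000e-01  3.48000e-01  1.12000e-01  6.12000e+02]
 [-1.00000e-03 -3.03000e-01  9.53000e-01  3.84211e+02]
 [ 0.00000e+00  0.00000e+00  0.00000e+00  1.00000e+00]]
rack []
wrong_orange []
spare_green []
hold_tray [(169, 468, 0.91)]
stock_tray []
bottle [(281, 365, 0.89)]
jar []
```

View pics/top0.png

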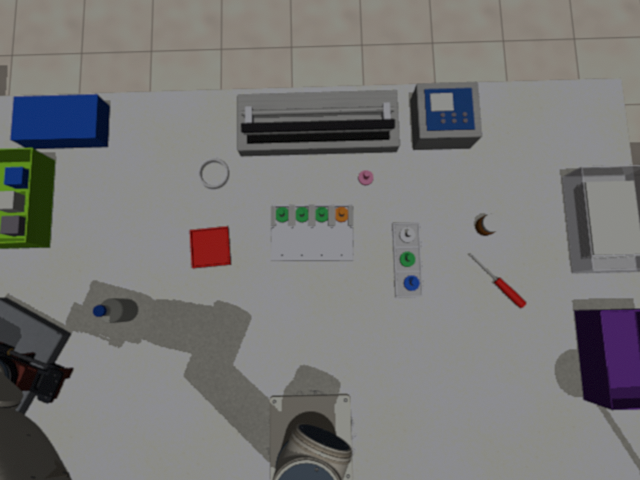

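View pics/side0.png

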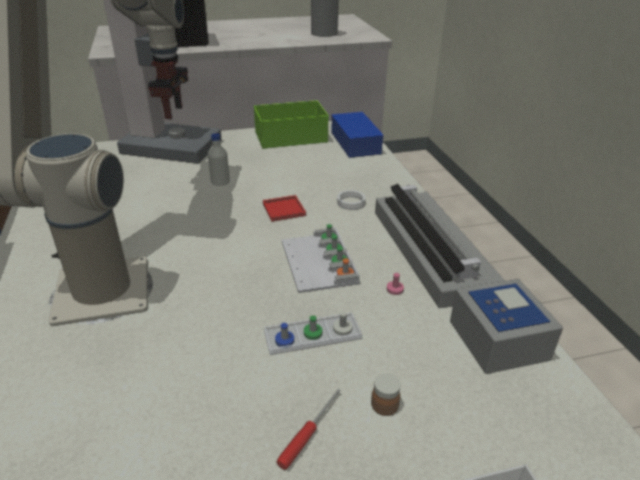

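The top view shows the rack with three green platens and one orange at (342,215), the rightmost bay (bay0). The red tray is at (210,247), the spare green at (408,259), and a pink decoy at (366,178). Next I'll measure positions.

```bash
cat > m.py <<'E'
from h import *
def meas(n):
    o=ctrl.get_obs(); p=viewer.get_image(n); save(p,n+"_m%d"%p["shot"])
    hsv=cv2.cvtColor(p["image"],cv2.COLOR_RGB2HSV); W=cloud(p,o)
    out={}
    for nm,lo,hi in(("green",45,80),("orange",8,18),("red",-4,4),("blue",105,125)):
        h=hsv[...,0].astype(int); h=np.where(h>170,h-180,h)
        m=((h>=lo)&(h<=hi)&(hsv[...,1]>130)&(hsv[...,2]>50)).astype(np.uint8)
        k,l,s,c=cv2.connectedComponentsWithStats(m)
        for i in range(1,k):
            if s[i,4]<25: continue
            w=W[l==i]; c0=np.nanmedian(w,0)
            z=20 if nm!="red" else 15
            q=onplane(p,*c[i],z,o)
            if 250<q[0]<900 and abs(q[1])<500: print(n,nm,c[i].round(1),s[i],"med3d",c0.round(1),"plane z20",q[:2].round(1))
    return p,o,W
if __name__=="__main__":
    p,o,W=meas("top"); 
    for uv in((313,233),(273,260),(353,260),(353,207),(272,207),(300,300)): print(uv,W[uv[1],uv[0]].round(1), onplane(p,*uv,10).round(1))
    big=cv2.resize(cv2.cvtColor(p["image"],cv2.COLOR_RGB2BGR)[160:310,180:440],None,fx=3,fy=3,interpolation=cv2.INTER_CUBIC); cv2.imwrite("pics/crop1.png",cv2.convertScaleAbs(big,alpha=1.5))
E
python3 m.py
```

```text
top green [281.7 214.1] [276 207  12  15 136] med3d [602.6  66.   21. ] plane z20 [604.5  67.2]
top green [301.6 214.1] [296 207  12  15 137] med3d [600.7  10.4  21.8] plane z20 [603.2  10.9]
top green [321.1 213.9] [316 207  12  15 132] med3d [599.3 -44.   21.9] plane z20 [602.2 -44.3]
top green [407.1 258.8] [400 252  15  14 145] med3d [ 467.9 -278.4   16.7] plane z20 [ 468.7 -279.7]
top orange [341.3 213.9] [336 207  12  15 151] med3d [ 598.  -100.7   21.6] plane z20 [ 600.6 -101.4]
top orange [482.7 228.8] [479 221  12  14  42] med3d [ 543.  -486.8   35.9] plane z20 [ 547.5 -495.4]
top red [209.6 246.9] [ 190  227   41   41 1459] med3d [518.3 274.2   4.7] plane z20 [517. 272.]
top blue [451.2 110.7] [ 425   88   49   42 1290] med3d [ 856.7 -416.7  101.5] plane z20 [ 898.1 -431.3]
top blue [411.2 282.5] [404 276  15  14 167] med3d [ 402.1 -286.1   16.6] plane z20 [ 402.7 -287.6]
(313, 233) [550.1 -20.    7.5] [549.7 -20.   10. ]
(273, 260) [475.7  94.1  11.2] [475.8  94.2  10. ]
(353, 260) [ 471.1 -131.2   -0.7] [ 470.1 -130.4   10. ]
(353, 207) [ 623.6 -136.6    1.7] [ 621.8 -135.9   10. ]
(272, 207) [623.6  93.4  29.8] [628.   95.4  10. ]
(300, 300) [362.7  20.8   1.4] [362.6  20.5  10. ]
```

View pics/crop1.png

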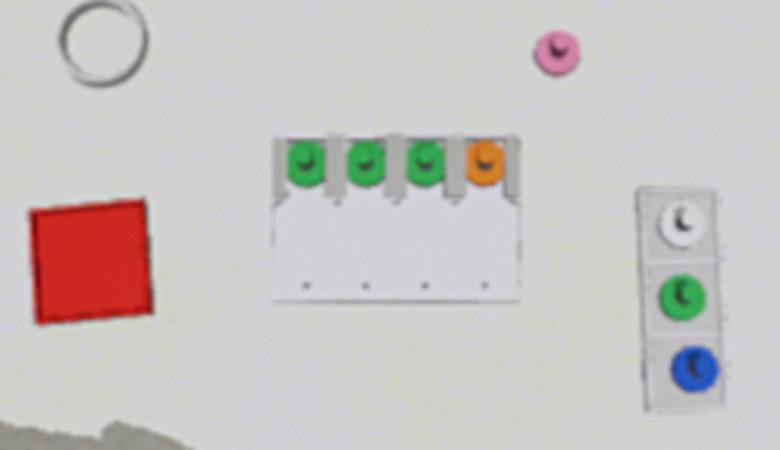

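Rack yaw is about -0.023 rad, and the four bays span 168.6 mm, which matches the 168 mm given. First I turn the tool so the jaws lie along rack y, then travel at height to the orange platen.

```bash
python3 -m handwheel '[{"gripper":0.5,"rz":-10},{"gripper":0.5,"rz":-10.1},{"gripper":0.5,"tx":-0.028,"ty":-0.048},{"gripper":0.5,"tx":-0.028,"ty":-0.048},{"gripper":0.5,"tx":-0.028,"ty":-0.048},{"gripper":0.5,"tx":-0.028,"ty":-0.048},{"gripper":0.5,"tx":-0.028,"ty":-0.048},{"gripper":0.5,"tx":-0.028,"ty":-0.048}]'
python3 -m handwheel '[{"gripper":0.5,"tx":-0.028,"ty":-0.048},{"gripper":0.5,"tx":-0.028,"ty":-0.048},{"gripper":0.5,"tx":-0.028,"ty":-0.048},{"gripper":0.5,"tx":-0.028,"ty":-0.048},{"gripper":0.5,"tx":-0.028,"ty":-0.048},{"gripper":0.5,"tx":-0.028,"ty":-0.048},{"gripper":0.5,"tx":-0.028,"ty":-0.048},{"gripper":0.5,"tx":-0.024,"ty":-0.048}]'
python3 -m handwheel '[{"gripper":0.5},{"gripper":0.5}]'
cat > w.py <<'E'
from m import *
p,o,W=meas("wrist")
f=np.array(R.from_rotvec(o["orientation"]).as_matrix()).round(3)
print("t",o["t"],"pos",o["ee_pos"].round(1),"\n",f,"ft",o["ft_force"].round(1),"w",round(o["width"],1))
print("q",o["qpos"].round(2))
E
python3 w.py; ls -t pics|head -1
```

```text
wrist red [170.  470.7] [144 456  55  24 779] med3d [463.9 308.1   9. ] plane z20 [465.2 311.4]
wrist blue [272.5 454.7] [ 252  438   42   34 1125] med3d [345.6 506.5 170.3] plane z20 [482.5 432.5]
t 1.25 pos [228.8 581.6 404.7] 
 [[-0.931  0.366 -0.   ]
 [ 0.366  0.931  0.   ]
 [ 0.     0.    -1.   ]] ft [-0.2 -0.  -0.7] w 87.9
q [ 1.18  0.42  1.63  0.    1.09 -0.02]
wrist_m5.png$[0]: bad value
$[0]: bad value
$[0]: bad value
```

The rows were refused, probably because every key is needed. I'll test that.

```bash
python3 -m handwheel '[{"gripper":0.5,"tx":0,"ty":0,"tz":0,"rx":0,"ry":0,"rz":-10},{"gripper":0.5,"tx":0,"ty":0,"tz":0,"rx":0,"ry":0,"rz":-10.1}]'; python3 -m handwheel --help
```

```text
t: 1.55
ee_pos: [228.8, 581.6, 404.7]
orientation: [-0.029, -3.141, 0.0]
ft_force: [-0.4, 0.0, -0.2]
width: 71.4invalid input: not JSON, or not a number
```

```bash
python3 -m handwheel '[{"gripper":0.5,"tx":-0.028,"ty":-0.048,"tz":0,"rx":0,"ry":0,"rz":0},{"gripper":0.5,"tx":-0.028,"ty":-0.048,"tz":0,"rx":0,"ry":0,"rz":0},{"gripper":0.5,"tx":-0.028,"ty":-0.048,"tz":0,"rx":0,"ry":0,"rz":0},{"gripper":0.5,"tx":-0.028,"ty":-0.048,"tz":0,"rx":0,"ry":0,"rz":0},{"gripper":0.5,"tx":-0.028,"ty":-0.048,"tz":0,"rx":0,"ry":0,"rz":0},{"gripper":0.5,"tx":-0.028,"ty":-0.048,"tz":0,"rx":0,"ry":0,"rz":0},{"gripper":0.5,"tx":-0.028,"ty":-0.048,"tz":0,"rx":0,"ry":0,"rz":0}]' && python3 -m handwheel '[{"gripper":0.5,"tx":-0.028,"ty":-0.048,"tz":0,"rx":0,"ry":0,"rz":0},{"gripper":0.5,"tx":-0.028,"ty":-0.048,"tz":0,"rx":0,"ry":0,"rz":0},{"gripper":0.5,"tx":-0.028,"ty":-0.048,"tz":0,"rx":0,"ry":0,"rz":0},{"gripper":0.5,"tx":-0.028,"ty":-0.048,"tz":0,"rx":0,"ry":0,"rz":0},{"gripper":0.5,"tx":-0.028,"ty":-0.048,"tz":0,"rx":0,"ry":0,"rz":0},{"gripper":0.5,"tx":-0.028,"ty":-0.048,"tz":0,"rx":0,"ry":0,"rz":0},{"gripper":0.5,"tx":-0.026,"ty":-0.048,"tz":0,"rx":0,"ry":0,"rz":0},{"gripper":0.5,"tx":0,"ty":0,"tz":0,"rx":0,"ry":0,"rz":0}]'; python3 w.py;  ls -t pics|head -1
```

```text
t: 2.42
ee_pos: [417.3, 239.4, 405.0]
orientation: [0.037, 3.141, 0.001]
ft_force: [0.3, 0.2, -0.2]
width: 43.7
t: 3.42
ee_pos: [603.7, -102.6, 404.5]
orientation: [0.044, 3.14, -0.001]
ft_force: [-0.5, 0.4, 0.4]
width: 43.9
wrist green [90. 44.] [  55   17   64   56 2033] med3d [ 471.4 -277.    17.3] plane z20 [ 470.1 -279.7]
wrist green [379.2 196.2] [ 360  173   40   47 1353] med3d [598.9 -46.4  22.5] plane z20 [602.1 -43.6]
wrist green [442.7 196.2] [ 423  173   41   47 1316] med3d [599.8   9.   22.5] plane z20 [603.7  13.5]
wrist green [507.2 196.2] [ 486  173   47   47 1295] med3d [601.   65.3  22.5] plane z20 [605.3  71.5]
wrist orange [316.1 196.7] [ 296  173   41   48 1566] med3d [ 597.8 -100.2   22.5] plane z20 [ 601.1 -100.3]
t 3.425 pos [ 603.7 -102.6  404.5] 
 [[-1.     0.028  0.001]
 [ 0.028  1.    -0.001]
 [-0.001 -0.001 -1.   ]] ft [-0.5  0.4  0.4] w 43.9
q [-0.19  0.4   1.66 -0.    1.08 -1.73]
wrist_m6.png
```

View pics/wrist_m6.png

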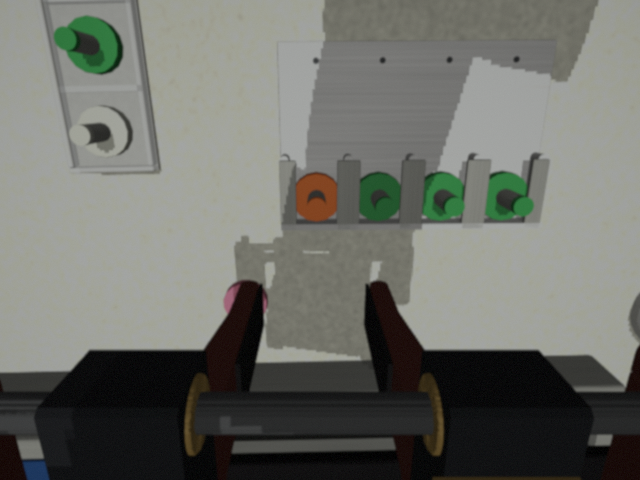

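Orange sits at px (316,197), about (600,-100.5) mm, and both cameras agree. I'll descend to a TCP height of 215 mm, which puts the tips 33 mm above the table, over the 28.5 mm lips, and then close.

```bash
python3 -m handwheel '[{"gripper":0.5,"tx":0.0035,"ty":0.0017,"tz":0.05,"rx":0,"ry":0,"rz":-0.3},{"gripper":0.5,"tx":0,"ty":0,"tz":0.05,"rx":0,"ry":0,"rz":0},{"gripper":0.5,"tx":0,"ty":0,"tz":0.04,"rx":0,"ry":0,"rz":0},{"gripper":0.5,"tx":0,"ty":0,"tz":0.03,"rx":0,"ry":0,"rz":0},{"gripper":0.5,"tx":0,"ty":0,"tz":0.0195,"rx":0,"ry":0,"rz":0},{"gripper":0.5,"tx":0,"ty":0,"tz":0,"rx":0,"ry":0,"rz":0}]'; python3 -m handwheel '[{"gripper":1,"tx":0,"ty":0,"tz":0,"rx":0,"ry":0,"rz":0},{"gripper":1,"tx":0,"ty":0,"tz":0,"rx":0,"ry":0,"rz":0},{"gripper":1,"tx":0,"ty":0,"tz":0,"rx":0,"ry":0,"rz":0},{"gripper":1,"tx":0,"ty":0,"tz":0,"rx":0,"ry":0,"rz":0}]';python3 w.py
```

```text
t: 4.22
ee_pos: [598.5, -96.9, 214.3]
orientation: [-0.028, -3.139, -0.001]
ft_force: [0.0, 0.1, -0.3]
width: 43.9
t: 4.72
ee_pos: [599.4, -98.1, 216.1]
orientation: [0.03, 3.14, -0.001]
ft_force: [-0.3, -0.4, 5.8]
width: 15.5
wrist green [433.1 295.9] [ 392  247   82  103 5132] med3d [596.8 -46.8  22.5] plane z20 [603.4 -42. ]
wrist green [549.3 287.2] [ 514  247   82   90 3683] med3d [595.9   8.8  22.2] plane z20 [599.9  12. ]
wrist green [597.6 335.6] [ 573  315   49   42 1461] med3d [602.1   9.9  58.4] plane z20 [626.2  39.4]
wrist green [637.9 325.7] [636 315   4  19  49] med3d [619.9  55.6  22.4] plane z20 [621.1  57.8]
wrist orange [310.1 268.9] [ 268  246   81   60 2620] med3d [587.5 -99.3  22.2] plane z20 [588.6 -99.5]
wrist orange [313.5 334.8] [ 293  313   42   44 1519] med3d [599.7 -98.1  58.4] plane z20 [623.2 -98.6]
t 4.725 pos [599.4 -98.1 216.1] 
 [[-1.     0.019  0.002]
 [ 0.019  1.    -0.   ]
 [-0.002 -0.    -1.   ]] ft [-0.3 -0.4  5.8] w 15.5
q [-0.18  0.66  1.76 -0.    0.72 -1.73]
```

```bash
ls -t pics|head -1
```

```text
wrist_m7.png
```

Gripped, with 15.5 mm between the pads. Now I lift 1 mm and slide out along tool +x by 88 mm.

```bash
python3 -m handwheel '[{"gripper":1,"tx":0.004,"ty":0,"tz":-0.001,"rx":0,"ry":0,"rz":0},{"gripper":1,"tx":0.012,"ty":0,"tz":0,"rx":0,"ry":0,"rz":0},{"gripper":1,"tx":0.012,"ty":0,"tz":0,"rx":0,"ry":0,"rz":0}]';  python3 -m handwheel '[{"gripper":1,"tx":0.012,"ty":0,"tz":0,"rx":0,"ry":0,"rz":0},{"gripper":1,"tx":0.012,"ty":0,"tz":0,"rx":0,"ry":0,"rz":0},{"gripper":1,"tx":0.012,"ty":0,"tz":0,"rx":0,"ry":0,"rz":0},{"gripper":1,"tx":0.012,"ty":0,"tz":0,"rx":0,"ry":0,"rz":0},{"gripper":1,"tx":0.012,"ty":0,"tz":0,"rx":0,"ry":0,"rz":0}]';python3 w.py; ls -t pics|head -1
```

```text
t: 5.15
ee_pos: [570.3, -97.4, 216.1]
orientation: [0.029, 3.141, -0.0]
ft_force: [1.4, -2.0, -0.4]
width: 15.2
t: 5.78
ee_pos: [510.2, -96.0, 216.1]
orientation: [-0.029, -3.141, -0.0]
ft_force: [0.3, -0.0, -0.9]
width: 15.3
wrist green [540.3 444.6] [505 435  55  31 723] med3d [598.8  24.4  22.4] plane z20 [602.6  23.5]
wrist green [603.8 455.4] [596 435  17  43 262] med3d [606.8  56.5  22.5] plane z20 [610.6  58.9]
wrist green [506.9 470.7] [500 454  18  26 235] med3d [618.    6.2  22.5] plane z20 [620.2   7.9]
wrist orange [313.5 270. ] [ 268  246   92   59 2816] med3d [498.4 -95.6  22.2] plane z20 [499.6 -95.8]
wrist orange [313.5 334.7] [ 293  313   42   44 1509] med3d [510.1 -95.9  58.4] plane z20 [533.5 -96.4]
t 5.775 pos [510.2 -96.  216.1] 
 [[-1.     0.019 -0.   ]
 [ 0.019  1.     0.   ]
 [ 0.     0.    -1.   ]] ft [ 0.3 -0.  -0.9] w 15.3
q [-0.21  0.57  1.96  0.    0.61 -1.76]
wrist_m8.png
```

The orange is clear of the lips. I lift it and carry it towards the red tray.

```bash
python3 -m handwheel '[{"gripper":1,"tx":0,"ty":0,"tz":-0.025,"rx":0,"ry":0,"rz":0},{"gripper":1,"tx":0,"ty":0.02,"tz":-0.025,"rx":0,"ry":0,"rz":0},{"gripper":1,"tx":0,"ty":0.055,"tz":0,"rx":0,"ry":0,"rz":0},{"gripper":1,"tx":0,"ty":0.055,"tz":0,"rx":0,"ry":0,"rz":0},{"gripper":1,"tx":0,"ty":0.055,"tz":0,"rx":0,"ry":0,"rz":0},{"gripper":1,"tx":0,"ty":0.055,"tz":0,"rx":0,"ry":0,"rz":0},{"gripper":1,"tx":0,"ty":0.055,"tz":0,"rx":0,"ry":0,"rz":0},{"gripper":1,"tx":0,"ty":0.055,"tz":0,"rx":0,"ry":0,"rz":0}]';  python3 -m handwheel '[{"gripper":1,"tx":-0.001,"ty":0.019,"tz":0,"rx":0,"ry":0,"rz":0},{"gripper":1,"tx":0,"ty":0,"tz":0,"rx":0,"ry":0,"rz":0}]';python3 w.py; ls -t pics|head -1
python3 m.py|grep top
```

```text
t: 6.82
ee_pos: [517.2, 255.5, 266.0]
orientation: [-0.029, -3.141, 0.001]
ft_force: [0.4, 0.4, -1.5]
width: 15.4
t: 7.08
ee_pos: [518.7, 273.4, 265.9]
orientation: [-0.026, -3.141, 0.001]
ft_force: [0.7, -0.4, -0.7]
width: 15.2
wrist green [  5.8 371.2] [  0 349  16  43 366] med3d [594.   76.   22.2] plane z20 [595.7  74.4]
wrist orange [313.3 270. ] [ 267  245   94   60 2932] med3d [506.8 273.5  71.9] plane z20 [528.8 273. ]
wrist orange [313.5 334.8] [ 293  313   42   44 1521] med3d [518.6 273.4 108.1] plane z20 [572.4 272.4]
wrist red [313.4 226.6] [  208   148   200   191 25239] med3d [502.6 274.5   5.5] plane z20 [503.6 273.5]
t 7.075 pos [518.7 273.4 265.9] 
 [[-1.     0.017 -0.   ]
 [ 0.017  1.    -0.   ]
 [ 0.    -0.    -1.   ]] ft [ 0.7 -0.4 -0.7] w 15.2
q [ 0.46  0.56  1.8  -0.    0.79 -1.09]
wrist_m9.png
top green [281.7 214.1] [276 207  12  15 136] med3d [601.7  65.8  22.1] plane z20 [604.5  67.2]
top green [301.6 214.1] [296 207  12  15 137] med3d [600.7  10.1  21.8] plane z20 [603.2  10.9]
top green [321.  213.9] [316 207  11  15 131] med3d [599.5 -44.   22.3] plane z20 [602.3 -44.2]
top green [407.1 258.8] [400 252  15  14 143] med3d [ 467.5 -278.4   16.5] plane z20 [ 468.6 -279.8]
top orange [482.3 227.9] [479 218  12  17  48] med3d [ 545.  -485.9   35.6] plane z20 [ 550.  -494.4]
top red [213.2 234.9] [211 230   5  13  49] med3d [547.3 262.2   5. ] plane z20 [550.8 262.2]
top red [218.9 257.2] [208 247  23  20 334] med3d [486.5 245.5   5.1] plane z20 [487.1 245.5]
top blue [451.3 110.9] [ 425   88   49   42 1276] med3d [ 855.9 -417.4  101.5] plane z20 [ 897.7 -431.6]
top blue [411.2 282.6] [404 276  15  14 166] med3d [ 402.1 -286.1   17.2] plane z20 [ 402.7 -287.5]
```

```bash
ls -t pics|head -3; cp pics/wrist_m9.png pics/a.png; python3 -c "
import cv2;cv2.imwrite('pics/b.png',cv2.resize(cv2.imread('pics/top_m10.png')[200:300,160:280],None,fx=5,fy=5))"
```

```text
crop1.png
top_m10.png
wrist_m9.png
```

View pics/a.png

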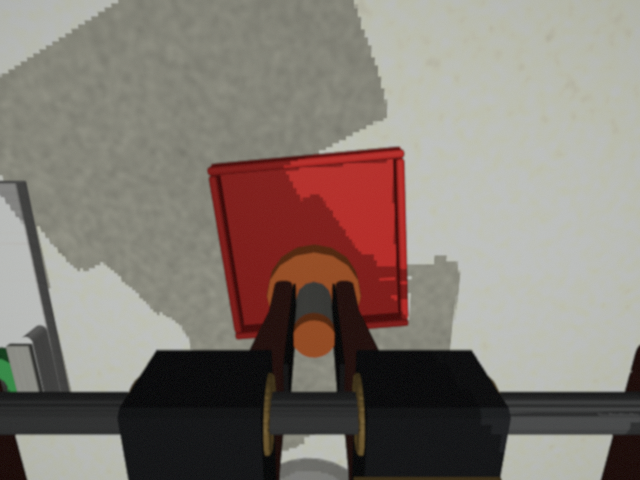

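View pics/b.png

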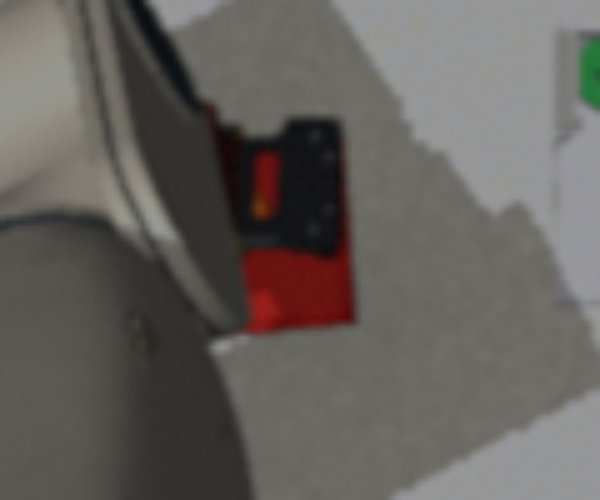

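In the wrist view the tray corners are at (210,167), (403,152), (407,322) and (240,335), with the orange platen held above it. I'll use these to cross-check the tray centre.

Run:
```python
from h import *
o=ctrl.get_obs();p=viewer.get_image("wrist")
q=np.array([onplane(p,*c,17,o)[:2] for c in((211,166),(402,151),(407,323),(238,336))])
print(q.round(1),q.mean(0).round(1),np.linalg.norm(np.diff(q,axis=0),axis=1).round(1))
```

```text
[[466.8 215.7]
 [460.6 320.9]
 [566.6 328.9]
 [573.9 222.7]] [517. 272.] [105.4 106.4 106.4]
```

```bash
python3 -m handwheel '[{"gripper":1,"tx":0.001,"ty":-0.001,"tz":0.03,"rx":0,"ry":0,"rz":0},{"gripper":1,"tx":0,"ty":0,"tz":0.015,"rx":0,"ry":0,"rz":0},{"gripper":1,"tx":0,"ty":0,"tz":0.006,"rx":0,"ry":0,"rz":0},{"gripper":1,"tx":0,"ty":0,"tz":0.002,"rx":0,"ry":0,"rz":0},{"gripper":1,"tx":0,"ty":0,"tz":0.001,"rx":0,"ry":0,"rz":0},{"gripper":1,"tx":0,"ty":0,"tz":0,"rx":0,"ry":0,"rz":0}]'; python3 -m handwheel '[{"gripper":1,"tx":0,"ty":0,"tz":0.001,"rx":0,"ry":0,"rz":0},{"gripper":1,"tx":0,"ty":0,"tz":0,"rx":0,"ry":0,"rz":0}]'
```

```text
t: 7.98
ee_pos: [518.2, 272.0, 212.6]
orientation: [0.029, 3.141, 0.001]
ft_force: [-0.2, -0.6, -1.1]
width: 15.3
t: 8.22
ee_pos: [518.0, 271.9, 211.3]
orientation: [0.029, 3.141, 0.0]
ft_force: [0.1, 0.3, -1.8]
width: 15.5
```

```bash
python3 -m handwheel '[{"gripper":1,"tx":0,"ty":0,"tz":0.0007,"rx":0,"ry":0,"rz":0},{"gripper":1,"tx":0,"ty":0,"tz":0,"rx":0,"ry":0,"rz":0}]'; python3 -m handwheel '[{"gripper":1,"tx":0,"ty":0,"tz":0.0007,"rx":0,"ry":0,"rz":0},{"gripper":1,"tx":0,"ty":0,"tz":0,"rx":0,"ry":0,"rz":0}]'
```

```text
t: 8.48
ee_pos: [518.0, 271.9, 211.1]
orientation: [0.029, 3.141, 0.0]
ft_force: [-2.2, -0.7, 5.1]
width: 15.3
t: 8.72
ee_pos: [518.0, 271.9, 211.1]
orientation: [0.029, 3.141, 0.0]
ft_force: [-3.0, -1.9, 11.2]
width: 15.2
```

Contact with the tray floor: force rose to 11 N at TCP z = 211.1. I release and rise.

```bash
python3 -m handwheel '[{"gripper":0.4,"tx":0,"ty":0,"tz":-0.0008,"rx":0,"ry":0,"rz":0},{"gripper":0.4,"tx":0,"ty":0,"tz":0,"rx":0,"ry":0,"rz":0},{"gripper":0.4,"tx":0,"ty":0,"tz":0,"rx":0,"ry":0,"rz":0},{"gripper":0.4,"tx":0,"ty":0,"tz":-0.03,"rx":0,"ry":0,"rz":0},{"gripper":0.4,"tx":0,"ty":0,"tz":-0.06,"rx":0,"ry":0,"rz":0},{"gripper":0.4,"tx":0,"ty":0,"tz":-0.06,"rx":0,"ry":0,"rz":0},{"gripper":0.4,"tx":0,"ty":0,"tz":0,"rx":0,"ry":0,"rz":0}]'; python3 w.py; ls -t pics|head -1
```

```text
t: 9.6
ee_pos: [519.4, 272.5, 365.5]
orientation: [0.029, 3.133, 0.007]
ft_force: [0.1, -0.1, 0.3]
width: 52.7
wrist green [ 16.2 303.8] [  0 282  32  47 766] med3d [595.4  15.3  22.3] plane z20 [601.   12.9]
wrist green [ 77.5 302.6] [  54  282   43   47 1001] med3d [596.6  69.7  22.3] plane z20 [600.9  66.4]
wrist green [ 54.6 328.3] [ 44 319  21  19 291] med3d [603.7  68.6  58.4] plane z20 [625.9  41.1]
wrist orange [310.7 205.5] [ 285  179   53   54 2050] med3d [516.1 271.9  17.4] plane z20 [517.7 271.8]
wrist red [312.6 198.9] [  238   130   144   142 14987] med3d [512.2 274.4   5.5] plane z20 [513.4 273.4]
t 9.6 pos [519.4 272.5 365.5] 
 [[-1.     0.019  0.008]
 [ 0.019  1.     0.004]
 [-0.008  0.004 -1.   ]] ft [ 0.1 -0.1  0.3] w 52.7
q [ 0.46  0.41  1.75 -0.    0.97 -1.09]
wrist_m12.png
```

The orange platen is in the tray, disc top at 17.4 mm (5 mm floor + 12 mm disc), centred within about 2 mm. Next is the spare green.

```bash
python3 -m handwheel '[{"gripper":0.4,"tx":0.004,"ty":-0.055,"tz":0,"rx":0,"ry":0,"rz":0},{"gripper":0.4,"tx":0.004,"ty":-0.055,"tz":0,"rx":0,"ry":0,"rz":0},{"gripper":0.4,"tx":0.004,"ty":-0.055,"tz":0,"rx":0,"ry":0,"rz":0},{"gripper":0.4,"tx":0.004,"ty":-0.055,"tz":0,"rx":0,"ry":0,"rz":0},{"gripper":0.4,"tx":0.004,"ty":-0.055,"tz":0,"rx":0,"ry":0,"rz":0},{"gripper":0.4,"tx":0.004,"ty":-0.055,"tz":0,"rx":0,"ry":0,"rz":0},{"gripper":0.4,"tx":0.004,"ty":-0.055,"tz":0,"rx":0,"ry":0,"rz":0},{"gripper":0.4,"tx":0.004,"ty":-0.055,"tz":0,"rx":0,"ry":0,"rz":0}]'; python3 -m handwheel '[{"gripper":0.4,"tx":0.004,"ty":-0.055,"tz":0,"rx":0,"ry":0,"rz":0},{"gripper":0.4,"tx":0.004,"ty":-0.055,"tz":0,"rx":0,"ry":0,"rz":0},{"gripper":0.4,"tx":0,"ty":-0.002,"tz":0,"rx":0,"ry":0,"rz":0},{"gripper":0.4,"tx":0,"ty":0,"tz":0,"rx":0,"ry":0,"rz":0}]'; python3 w.py; ls -t pics|head -1
```

```text
t: 10.65
ee_pos: [476.8, -169.1, 358.8]
orientation: [-0.03, -3.139, -0.002]
ft_force: [-0.3, 0.3, 0.4]
width: 52.4
t: 11.15
ee_pos: [467.1, -278.9, 359.0]
orientation: [-0.031, -3.139, -0.003]
ft_force: [0.7, 1.0, 0.5]
width: 52.9
wrist green [309.6 215.3] [ 284  190   52   51 1834] med3d [ 466.5 -281.    17.5] plane z20 [ 468.1 -281.4]
wrist green [583.9 345.9] [565 331  39  32 685] med3d [591.  -42.8  22.2] plane z20 [592.8 -40.7]
wrist green [632.7 353.3] [625 331  15  45 213] med3d [595.2   1.7  22.3] plane z20 [601.3   4.2]
wrist green [605.5 382.9] [596 374  20  18 276] med3d [601.5 -46.1  58.5] plane z20 [632.3 -14.1]
wrist blue [297.4 132.1] [ 270  104   56   57 2447] med3d [ 402.3 -288.7   17.4] plane z20 [ 403.2 -289.1]
t 11.15 pos [ 467.1 -278.9  359. ] 
 [[-1.     0.02  -0.003]
 [ 0.02   1.     0.002]
 [ 0.003  0.002 -1.   ]] ft [0.7 1.  0.5] w 52.9
q [-0.56  0.37  1.84  0.    0.93 -2.11]
wrist_m13.png
```

View pics/wrist_m13.png

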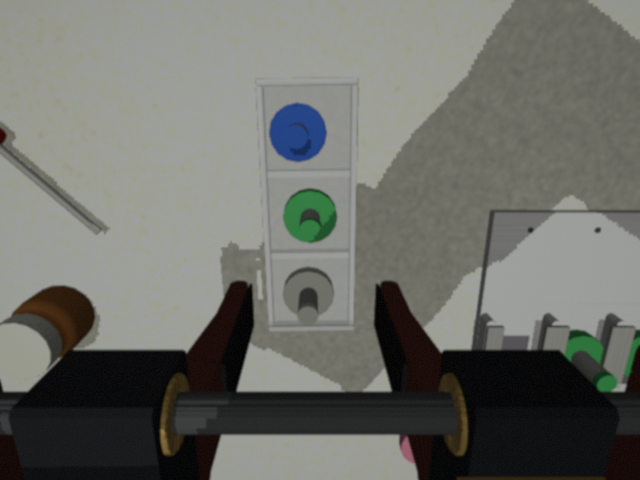

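View pics/wrist_m12.png

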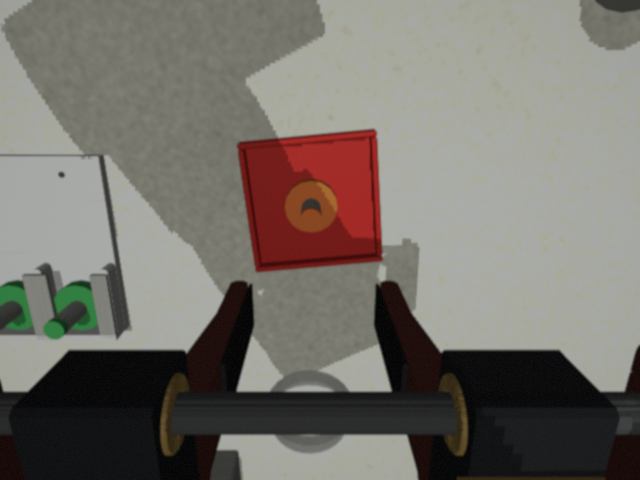

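The orange is upright in the tray at (311,206). The spare green is the middle compartment at (310,215), about (468,-281) mm. I descend on it.

```bash
python3 -m handwheel '[{"gripper":0.4,"tx":-0.001,"ty":-0.002,"tz":0.05,"rx":0,"ry":0,"rz":0},{"gripper":0.4,"tx":0,"ty":0,"tz":0.05,"rx":0,"ry":0,"rz":0},{"gripper":0.4,"tx":0,"ty":0,"tz":0.035,"rx":0,"ry":0,"rz":0},{"gripper":0.4,"tx":0,"ty":0,"tz":0.013,"rx":0,"ry":0,"rz":0},{"gripper":0.4,"tx":0,"ty":0,"tz":0,"rx":0,"ry":0,"rz":0}]'; python3 -m handwheel '[{"gripper":1,"tx":0,"ty":0,"tz":0,"rx":0,"ry":0,"rz":0},{"gripper":1,"tx":0,"ty":0,"tz":0,"rx":0,"ry":0,"rz":0},{"gripper":1,"tx":0,"ty":0,"tz":0,"rx":0,"ry":0,"rz":0},{"gripper":1,"tx":0,"ty":0,"tz":0,"rx":0,"ry":0,"rz":0},{"gripper":1,"tx":0,"ty":0,"tz":0,"rx":0,"ry":0,"rz":0}]';python3 w.py
```

```text
t: 11.82
ee_pos: [468.8, -280.4, 212.3]
orientation: [-0.027, -3.14, -0.001]
ft_force: [0.2, -0.2, 0.5]
width: 52.9
t: 12.45
ee_pos: [468.7, -281.5, 213.0]
orientation: [0.03, 3.141, -0.0]
ft_force: [-0.2, 0.9, 4.9]
width: 15.5
wrist green [312.8 267.5] [ 269  245   90   54 2485] med3d [ 457.1 -281.8   17.2] plane z20 [ 455.8 -281.6]
wrist green [313.5 333.7] [ 294  316   40   37 1184] med3d [ 469.5 -281.4   53.5] plane z20 [ 489.7 -281.9]
wrist blue [292.  148.3] [ 242   97  102  103 7953] med3d [ 401.3 -288.3   17.5] plane z20 [ 402.6 -289.1]
t 12.45 pos [ 468.7 -281.5  213. ] 
 [[-1.     0.019  0.   ]
 [ 0.019  1.    -0.   ]
 [-0.    -0.    -1.   ]] ft [-0.2  0.9  4.9] w 15.5
q [-0.56  0.6   1.9   0.    0.64 -2.11]
```

Gripped the spare. Here the TCP sits 208 mm above the underside. I lift high and stop over bay 0 to measure the slot between the lips precisely.

```bash
python3 -m handwheel '[{"gripper":1,"tx":0,"ty":0,"tz":-0.02,"rx":0,"ry":0,"rz":0},{"gripper":1,"tx":0,"ty":0,"tz":-0.05,"rx":0,"ry":0,"rz":0},{"gripper":1,"tx":0,"ty":0,"tz":-0.05,"rx":0,"ry":0,"rz":0},{"gripper":1,"tx":-0.027,"ty":0.037,"tz":-0.034,"rx":0,"ry":0,"rz":0},{"gripper":1,"tx":-0.027,"ty":0.037,"tz":-0.034,"rx":0,"ry":0,"rz":0},{"gripper":1,"tx":-0.027,"ty":0.037,"tz":0,"rx":0,"ry":0,"rz":0},{"gripper":1,"tx":-0.027,"ty":0.037,"tz":0,"rx":0,"ry":0,"rz":0},{"gripper":1,"tx":-0.027,"ty":0.034,"tz":0,"rx":0,"ry":0,"rz":0}]'; python3 -m handwheel '[{"gripper":1,"tx":0,"ty":0,"tz":0,"rx":0,"ry":0,"rz":0},{"gripper":1,"tx":0,"ty":0,"tz":0,"rx":0,"ry":0,"rz":0},{"gripper":1,"tx":0,"ty":0,"tz":0,"rx":0,"ry":0,"rz":0}]';python3 w.py
python3 - <<'E'
import cv2,glob,os
f=max(glob.glob('pics/wrist_m*'),key=os.path.getmtime);print(f)
i=cv2.imread(f);cv2.imwrite('pics/c2.png',cv2.resize(i[130:280,220:420],None,fx=4,fy=4,interpolation=cv2.INTER_NEAREST))
E
```

```text
t: 13.5
ee_pos: [607.6, -100.5, 400.3]
orientation: [-0.029, -3.141, -0.0]
ft_force: [0.6, -0.8, -0.9]
width: 15.2
t: 13.88
ee_pos: [606.3, -102.8, 400.3]
orientation: [-0.031, -3.141, 0.0]
ft_force: [-0.3, -0.7, -1.0]
width: 15.3
wrist green [379.7 195.9] [ 360  173   41   47 1396] med3d [598.9 -46.8  22.5] plane z20 [602.4 -43.9]
wrist green [443.9 196.3] [ 424  173   41   47 1361] med3d [599.9   8.7  22.5] plane z20 [603.9  13.2]
wrist green [509.2 196.8] [ 488  173   47   47 1329] med3d [601.2  64.9  22.5] plane z20 [605.4  71.4]
wrist green [313.7 269.2] [ 269  249   90   51 2273] med3d [ 595.1 -102.4  204.6] plane z20 [ 671.5 -104. ]
wrist green [313.5 333.7] [ 294  316   40   36 1185] med3d [ 606.8 -102.9  240.8] plane z20 [ 740.5 -105.5]
t 13.875 pos [ 606.3 -102.8  400.3] 
 [[-1.     0.02  -0.001]
 [ 0.02   1.    -0.   ]
 [ 0.001 -0.    -1.   ]] ft [-0.3 -0.7 -1. ] w 15.3
q [-0.19  0.41  1.66 -0.    1.07 -1.74]
pics/wrist_m15.png
```

View pics/c2.png

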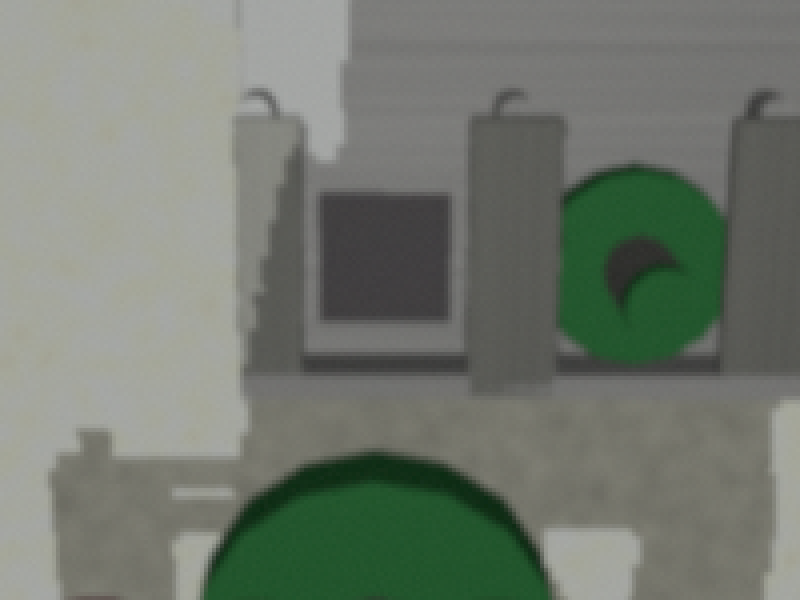

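The empty bay 0 shows a dark floor mark at px (316,194), with lips bounding the slot at columns of about 296 to 337. Computing the bay's centreline from these.

Run:
```python
from h import *
o=ctrl.get_obs();p=viewer.get_image("wrist");save(p,"w16")
print(o["ee_pos"].round(1))
def s(a,b,v,z): 
    A=onplane(p,a,v,z,o);B=onplane(p,b,v,z,o);print(A[:2].round(1),B[:2].round(1),"mid",((A+B)/2)[:2].round(1),"w",round(np.linalg.norm(A-B),1))
s(295.4,337.0,160,28.5);s(295.2,336.8,215,28.5)
s(361.2,402.8,160,28.5)
s(299.1,332.2,194,10)
s(299.1,332.2,178,10);s(299.1,332.2,210,10)
W=cloud(p,o)
for v in(165,172,180,205,212):
    z=W[v,270:420,2]; hi=z>24
    e=np.where(np.diff(hi.astype(int))!=0)[0]+270
    print(v,[(int(k),round(float(W[v,k,1]),1),round(float(W[v,k+1,1]),1)) for k in e])
z=W[150:180,316,2];print([(150+i,round(float(a),1)) for i,a in enumerate(W[150:225:5,316,0])])
for c in (287,347): print(c,W[155:168,c].round(1).tolist())
```

```text
[ 606.4 -102.9  400.5]
[ 568.3 -117.4] [569.  -82.2] mid [568.7 -99.8] w 35.2
[ 616.4 -119.2] [617.2 -82.6] mid [ 616.8 -100.9] w 36.7
[569.4 -61.8] [570.1 -26.6] mid [569.8 -44.2] w 35.2
[ 601.6 -115.9] [602.2 -85.7] mid [ 601.9 -100.8] w 30.2
[ 586.9 -115.5] [587.5 -85.6] mid [ 587.2 -100.6] w 29.9
[ 616.7 -116.4] [617.3 -85.8] mid [ 617.  -101.1] w 30.6
165 [(278, -134.7, -131.6), (294, -118.8, -118.8), (336, -82.2, -82.2), (360, -62.8, -59.8), (402, -23.2, -26.3)]
172 [(278, -135.2, -131.7), (294, -118.9, -119.0), (336, -82.2, -82.3), (360, -62.9, -59.7), (401, -24.0, -26.3)]
180 [(278, -135.5, -132.1), (295, -118.4, -118.4), (336, -82.2, -82.3), (360, -62.7, -60.7), (401, -23.7, -26.2)]
205 [(279, -135.7, -132.2), (290, -123.5, nan), (291, nan, -121.7), (295, -119.1, -119.1), (336, -82.3, -82.3), (359, -63.1, -61.4), (373, -50.0, -52.0), (395, -37.6, -29.4), (399, -26.9, -27.1)]
212 [(279, -135.9, -132.5), (295, -119.3, nan), (336, -82.3, -82.4), (358, -64.0, -61.1), (377, -46.2, -50.9), (393, -39.0, -31.1), (399, -24.0, -27.0)]
[(150, 562.4), (151, 566.7), (152, 571.0), (153, 575.6), (154, 579.9), (155, 584.3), (156, 589.1), (157, 593.5), (158, 598.3), (159, 602.8), (160, 607.5), (161, 611.6), (162, 617.2), (163, 621.5), (164, 624.2)]
287 [[564.7, -124.7, 22.9], [565.2, -124.6, 25.8], [566.1, -124.7, 25.1], [567.0, -124.7, 24.5], [567.5, -124.6, 27.4], [567.9, -124.4, 30.5], [568.9, -124.5, 29.2], [569.7, -124.5, 29.5], [570.6, -124.6, 29.1], [571.4, -124.6, 29.8], [572.3, -124.7, 29.1], [572.9, -124.6, 30.8], [574.0, -124.7, 29.1]]
347 [[565.4, -73.5, 25.2], [566.4, -73.5, 24.3], [567.1, -73.5, 24.9], [567.9, -73.6, 25.8], [568.5, -73.7, 27.8], [569.2, -73.8, 28.6], [570.1, -73.7, 27.9], [570.9, -73.8, 28.5], [571.8, -73.7, 28.0], [572.6, -73.7, 28.3], [573.2, -73.9, 30.0], [574.2, -73.8, 29.2], [575.1, -73.8, 28.8]]
```

Bay 0's centreline comes out at y ≈ -100.7 at home and about -98.6 at x = 512, so the orange came out rubbing along one side. I back off over the apron on this centreline and lower.

```bash
python3 -m handwheel '[{"gripper":1,"tx":0.032,"ty":0.001,"tz":0,"rx":0,"ry":0,"rz":0},{"gripper":1,"tx":0.032,"ty":0.001,"tz":0.03,"rx":0,"ry":0,"rz":0},{"gripper":1,"tx":0.0305,"ty":0,"tz":0.04,"rx":0,"ry":0,"rz":0},{"gripper":1,"tx":0,"ty":0,"tz":0.05,"rx":0,"ry":0,"rz":0},{"gripper":1,"tx":0,"ty":0,"tz":0.04,"rx":0,"ry":0,"rz":0},{"gripper":1,"tx":0,"ty":0,"tz":0.017,"rx":0,"ry":0,"rz":0},{"gripper":1,"tx":0,"ty":0,"tz":0,"rx":0,"ry":0,"rz":0},{"gripper":1,"tx":0,"ty":0,"tz":0,"rx":0,"ry":0,"rz":0}]'; python3 w.py
```

```text
t: 14.98
ee_pos: [513.3, -98.4, 224.9]
orientation: [0.03, 3.139, -0.001]
ft_force: [0.4, -0.8, -0.4]
width: 15.3
wrist green [313.6 269.1] [ 269  249   90   51 2284] med3d [502.7 -98.2  29.1] plane z20 [506.4 -98.3]
wrist green [313.5 333.7] [ 294  316   41   37 1195] med3d [514.3 -98.5  65.3] plane z20 [541.9 -99. ]
wrist green [512.8 389. ] [500 387  26   4  60] med3d [582.4  10.3  13.6] plane z20 [577.5   6.7]
wrist green [615.1 388.9] [609 388  15   3  29] med3d [583.5  66.6  13.8] plane z20 [578.4  61.4]
wrist green [545.6 439.4] [538 435  15  13 125] med3d [609.   27.9  22.4] plane z20 [611.6  29.4]
wrist green [600.2 448.4] [591 435  19  27 362] med3d [616.   59.   22.4] plane z20 [618.5  61.1]
wrist green [508.  455.5] [503 445  13  18 127] med3d [620.4   8.1  22.5] plane z20 [622.6   9.8]
wrist green [550.  474.3] [536 469  29  11 224] med3d [596.1   9.7  56. ] plane z20 [636.8  35.8]
t 14.975 pos [513.3 -98.4 224.9] 
 [[-1.     0.019  0.002]
 [ 0.019  1.    -0.   ]
 [-0.002 -0.    -1.   ]] ft [ 0.4 -0.8 -0.4] w 15.3
q [-0.21  0.56  1.95 -0.    0.63 -1.76]
```

```bash
python3 -m handwheel '[{"gripper":1,"tx":0,"ty":0,"tz":0.004,"rx":0,"ry":0,"rz":0},{"gripper":1,"tx":0,"ty":0,"tz":0.0015,"rx":0,"ry":0,"rz":0},{"gripper":1,"tx":0,"ty":0,"tz":0,"rx":0,"ry":0,"rz":0}]'; python3 -m handwheel '[{"gripper":1,"tx":0,"ty":0,"tz":0.001,"rx":0,"ry":0,"rz":0},{"gripper":1,"tx":0,"ty":0,"tz":0,"rx":0,"ry":0,"rz":0}]';  python3 -m handwheel '[{"gripper":1,"tx":0,"ty":0,"tz":0.0007,"rx":0,"ry":0,"rz":0},{"gripper":1,"tx":0,"ty":0,"tz":0,"rx":0,"ry":0,"rz":0}]'
```

```text
t: 15.4
ee_pos: [512.6, -98.1, 218.2]
orientation: [0.029, 3.141, -0.0]
ft_force: [-0.1, -0.4, -1.4]
width: 15.3
t: 15.65
ee_pos: [512.6, -98.1, 217.9]
orientation: [0.029, 3.141, 0.0]
ft_force: [-3.1, 0.9, 10.8]
width: 15.5
t: 15.9
ee_pos: [512.6, -98.1, 217.9]
orientation: [0.029, 3.141, 0.0]
ft_force: [-4.8, 2.0, 18.3]
width: 15.4
```

It stands on the apron. I ease the down-force and slide towards the bay, checking force at the mouth.

```bash
python3 -m handwheel '[{"gripper":1,"tx":0,"ty":-0.0004,"tz":-0.0016,"rx":0,"ry":0,"rz":0},{"gripper":1,"tx":-0.01,"ty":0,"tz":0,"rx":0,"ry":0,"rz":0},{"gripper":1,"tx":-0.01,"ty":0,"tz":0,"rx":0,"ry":0,"rz":0},{"gripper":1,"tx":-0.008,"ty":0,"tz":0,"rx":0,"ry":0,"rz":0},{"gripper":1,"tx":-0.006,"ty":0,"tz":0,"rx":0,"ry":0,"rz":0}]'; python3 -m handwheel '[{"gripper":1,"tx":-0.006,"ty":0,"tz":0,"rx":0,"ry":0,"rz":0},{"gripper":1,"tx":-0.006,"ty":0,"tz":0,"rx":0,"ry":0,"rz":0}]'
```

```text
t: 16.52
ee_pos: [546.9, -99.1, 218.0]
orientation: [-0.029, -3.14, -0.0]
ft_force: [-7.0, -0.2, 10.4]
width: 15.2
t: 16.77
ee_pos: [558.8, -99.4, 218.1]
orientation: [-0.029, -3.14, -0.0]
ft_force: [-5.1, 1.0, 7.2]
width: 15.0
```

```bash
python3 -m handwheel '[{"gripper":1,"tx":-0.006,"ty":0,"tz":-0.0004,"rx":0,"ry":0,"rz":0},{"gripper":1,"tx":-0.008,"ty":0,"tz":0,"rx":0,"ry":0,"rz":0},{"gripper":1,"tx":-0.008,"ty":0,"tz":0,"rx":0,"ry":0,"rz":0},{"gripper":1,"tx":-0.008,"ty":0,"tz":0,"rx":0,"ry":0,"rz":0},{"gripper":1,"tx":-0.004,"ty":0,"tz":0,"rx":0,"ry":0,"rz":0}]'; python3 -m handwheel '[{"gripper":1,"tx":-0.003,"ty":0,"tz":0,"rx":0,"ry":0,"rz":0},{"gripper":1,"tx":0,"ty":0,"tz":0,"rx":0,"ry":0,"rz":0}]'; python3 -m handwheel '[{"gripper":1,"tx":-0.002,"ty":0,"tz":0,"rx":0,"ry":0,"rz":0},{"gripper":1,"tx":0,"ty":0,"tz":0,"rx":0,"ry":0,"rz":0}]'
```

```text
t: 17.4
ee_pos: [593.2, -100.0, 218.3]
orientation: [0.029, 3.141, -0.0]
ft_force: [0.1, 0.6, -1.2]
width: 15.1
t: 17.65
ee_pos: [595.6, -100.1, 218.4]
orientation: [-0.029, -3.141, 0.0]
ft_force: [0.1, -0.0, -1.0]
width: 15.1
t: 17.9
ee_pos: [597.6, -100.2, 218.4]
orientation: [0.029, 3.141, -0.0]
ft_force: [-0.0, 0.6, -1.8]
width: 15.1
```

```bash
python3 -m handwheel '[{"gripper":1,"tx":-0.0015,"ty":0,"tz":0,"rx":0,"ry":0,"rz":0},{"gripper":1,"tx":0,"ty":0,"tz":0,"rx":0,"ry":0,"rz":0}]'; python3 -m handwheel '[{"gripper":1,"tx":-0.001,"ty":0,"tz":0,"rx":0,"ry":0,"rz":0},{"gripper":1,"tx":0,"ty":0,"tz":0,"rx":0,"ry":0,"rz":0}]'; python3 -m handwheel '[{"gripper":1,"tx":-0.001,"ty":0,"tz":0,"rx":0,"ry":0,"rz":0},{"gripper":1,"tx":0,"ty":0,"tz":0,"rx":0,"ry":0,"rz":0}]'
```

```text
t: 18.15
ee_pos: [599.1, -100.2, 218.4]
orientation: [0.03, 3.141, -0.0]
ft_force: [0.3, 0.7, -0.2]
width: 15.4
t: 18.4
ee_pos: [600.1, -100.2, 218.4]
orientation: [0.029, 3.141, -0.0]
ft_force: [1.1, -0.5, -0.8]
width: 15.5
t: 18.65
ee_pos: [601.1, -100.2, 218.4]
orientation: [-0.029, -3.141, -0.0]
ft_force: [-0.3, 0.7, -0.5]
width: 15.5
```

```bash
python3 -m handwheel '[{"gripper":1,"tx":-0.001,"ty":0,"tz":0,"rx":0,"ry":0,"rz":0},{"gripper":1,"tx":0,"ty":0,"tz":0,"rx":0,"ry":0,"rz":0}]'; python3 -m handwheel '[{"gripper":1,"tx":-0.001,"ty":0,"tz":0,"rx":0,"ry":0,"rz":0},{"gripper":1,"tx":0,"ty":0,"tz":0,"rx":0,"ry":0,"rz":0}]'; python3 w.py
```

```text
t: 18.9
ee_pos: [601.6, -100.2, 218.2]
orientation: [-0.029, -3.14, -0.0]
ft_force: [-2.8, 1.1, 0.7]
width: 15.4
t: 19.15
ee_pos: [602.1, -100.2, 218.2]
orientation: [-0.029, -3.138, -0.0]
ft_force: [-6.0, -0.1, 3.9]
width: 15.2
wrist green [437.1 292. ] [ 396  242   82  108 5190] med3d [597.4 -46.6  22.5] plane z20 [604.2 -41.5]
wrist green [551.5 282.1] [ 517  242   81   90 3615] med3d [596.1   8.8  22.2] plane z20 [600.1  12. ]
wrist green [312.7 265.6] [ 274  244   78   49 2380] med3d [ 588.9 -100.1   22.5] plane z20 [ 589.7 -100.2]
wrist green [600.1 328.2] [ 576  308   48   42 1428] med3d [602.2  10.   58.3] plane z20 [625.2  39.5]
wrist green [313.4 331.8] [ 294  311   41   42 1334] med3d [ 601.5 -100.2   58.6] plane z20 [ 624.6 -100.6]
t 19.15 pos [ 602.1 -100.2  218.2] 
 [[-1.     0.019 -0.003]
 [ 0.019  1.     0.   ]
 [ 0.003  0.    -1.   ]] ft [-6.  -0.1  3.9] w 15.2
q [-0.18  0.66  1.75 -0.    0.74 -1.74]
```

It meets the stop: -6 N at x = 602, matching the measured home of 601.9. I relax, seat it and release.

```bash
python3 -m handwheel '[{"gripper":1,"tx":0.0013,"ty":0,"tz":0.0003,"rx":0,"ry":0,"rz":0},{"gripper":1,"tx":0,"ty":0,"tz":0,"rx":0,"ry":0,"rz":0},{"gripper":0.6,"tx":0,"ty":0,"tz":0,"rx":0,"ry":0,"rz":0},{"gripper":0.6,"tx":0,"ty":0,"tz":0,"rx":0,"ry":0,"rz":0},{"gripper":0.6,"tx":0,"ty":0,"tz":0,"rx":0,"ry":0,"rz":0},{"gripper":0.6,"tx":0,"ty":0,"tz":0,"rx":0,"ry":0,"rz":0}]'; python3 -m handwheel '[{"gripper":0.6,"tx":0,"ty":0,"tz":-0.03,"rx":0,"ry":0,"rz":0},{"gripper":0.6,"tx":0,"ty":0,"tz":-0.05,"rx":0,"ry":0,"rz":0},{"gripper":0.6,"tx":0,"ty":0,"tz":-0.05,"rx":0,"ry":0,"rz":0},{"gripper":0.6,"tx":0,"ty":0,"tz":-0.05,"rx":0,"ry":0,"rz":0},{"gripper":0.6,"tx":0,"ty":0,"tz":0,"rx":0,"ry":0,"rz":0},{"gripper":0.6,"tx":0,"ty":0,"tz":0,"rx":0,"ry":0,"rz":0}]'; python3 w.py; python3 m.py; ls -t pics|head -3
```

```text
t: 19.95
ee_pos: [601.9, -100.2, 218.1]
orientation: [0.029, 3.141, -0.0]
ft_force: [-0.4, -0.1, -0.6]
width: 34.5
t: 20.7
ee_pos: [601.4, -100.2, 397.6]
orientation: [-0.03, -3.141, -0.0]
ft_force: [0.1, 0.6, -0.0]
width: 35.0
wrist green [376.8 201.9] [ 358  179   40   47 1399] med3d [598.9 -46.9  22.5] plane z20 [602.3 -44. ]
wrist green [441.4 202.4] [ 422  179   41   47 1355] med3d [599.8   8.8  22.5] plane z20 [603.9  13.3]
wrist green [506.9 203.2] [ 485  179   48   48 1335] med3d [601.1  65.1  22.5] plane z20 [605.6  71.5]
wrist green [313.1 203. ] [ 293  180   40   47 1428] med3d [ 599.  -100.4   22.6] plane z20 [ 602.2 -100.5]
t 20.7 pos [ 601.4 -100.2  397.6] 
 [[-1.     0.019 -0.   ]
 [ 0.019  1.     0.   ]
 [ 0.     0.    -1.   ]] ft [ 0.1  0.6 -0. ] w 35.0
q [-0.18  0.41  1.67  0.    1.06 -1.74]
top green [281.7 214.2] [276 207  12  15 135] med3d [602.3  65.8  21.4] plane z20 [604.4  67.1]
top green [300.1 213.9] [296 207  10  15 100] med3d [600.7  13.8  22.4] plane z20 [603.7  15. ]
top orange [482.5 228.6] [479 220  12  15  44] med3d [ 543.9 -487.6   35.8] plane z20 [ 548.2 -494.8]
top orange [209.9 246.1] [202 239  17  16 196] med3d [517.3 268.   16.5] plane z20 [518.6 270.1]
top red [209.6 247. ] [ 190  227   41   41 1233] med3d [516.3 274.4   4.9] plane z20 [516.6 272.1]
top blue [451.3 110.8] [ 425   88   49   42 1283] med3d [ 856.  -416.6  101.7] plane z20 [ 898.  -431.5]
top blue [411.2 282.5] [404 276  15  14 167] med3d [ 402.2 -286.2   16.5] plane z20 [ 402.7 -287.6]
(313, 233) [440.6 -28.6 691.5] [549.7 -20.   10. ]
(273, 260) [476.3  94.7   5.3] [475.8  94.2  10. ]
(353, 260) [400.7 -76.9 725.2] [ 470.1 -130.4   10. ]
(353, 207) [483.6 -85.5 646.3] [ 621.8 -135.9   10. ]
(272, 207) [623.7  93.4  29.4] [628.   95.4  10. ]
(300, 300) [353.5 -13.6 773.6] [362.6  20.5  10. ]
crop1.png
top_m20.png
wrist_m19.png
```

View pics/wrist_m19.png

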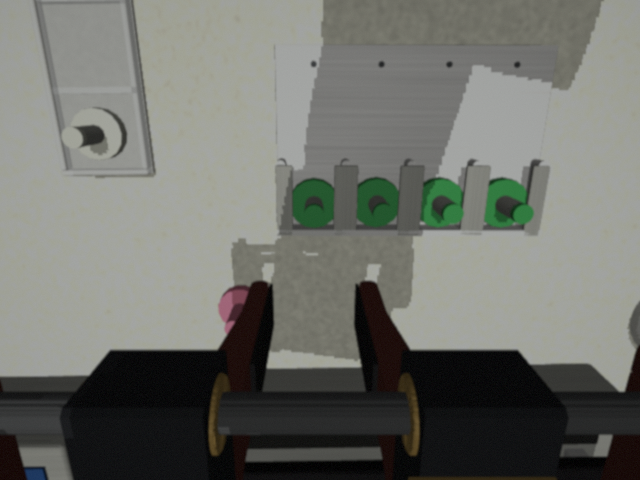

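View pics/crop1.png

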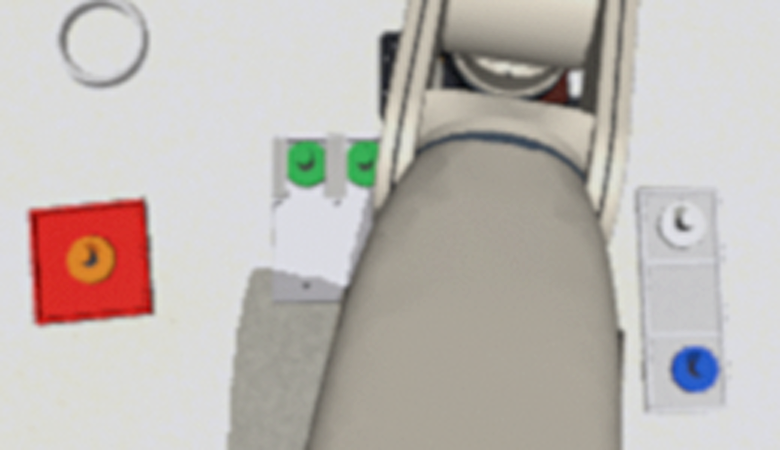

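The wrist view shows four green discs in line at rows 202–203, columns 313, 377, 441 and 507. The spare measures 599.0 against 598.9–601.1 mm for its neighbours, which follows the rack yaw. The top view shows the orange upright in mid-tray, with the blue and white platens undisturbed.

```bash
python3 -c "
from workcell import ctrl
print(ctrl.close_job())"
```

```text
the job is handed in; nothing more can be done
None
```

The job is handed in at about 21 s of the 56 s allowed. The wrong orange platen is in the red tray, and the spare green is home in the empty bay, bay 0. The hand-in gives no verdict.

- **Orange platen:** I slid it out of bay 0 and set it down under force contact. It stands upright about 2 mm from the tray's centre, with its disc top at 17 mm, so it sits on the floor.
- **Spare green:** I stood it on the apron and slid it under the lips until it met the stop at about 6 N. Its disc top is at 22.6 mm, and it lines up along the rack with the other three to within about 1 mm.
- **Everything else:** The blue and white platens and the other three greens still read where they started. I saw no contact with the bottle, jar, tape roll or screwdriver, but I did not measure their positions again at the end.

**Checks that disagreed:**
- **Off-centre exit:** The orange came out about 2–3 mm off the bay's centreline. I re-measured the empty bay from the wrist camera before sliding the spare in.
- **Refused command:** My first move was refused because I left out some row keys. It moved nothing.

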